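# Dock the copper line stamp in its warmer

## Task

Set the comb-shaped copper stamp down on the warmer's steel deck, just in front of the fins with its blades pointing at them, and let go of it; then push it along the deck until its blades are fully home between the fins. Then swing the sprung yellow gate shut behind the stamp until its catch holds it, and last of all throw the orange switch lever fully over, away from the robot. Leave the two wooden printing blocks and the tin where they are.

Things in the scene. Friction and masses are not known exactly. Their poses are not given: they have to be found in the camera images.
- stamp: Comb-shaped stamp, loose, about 0.42 kg. Wooden head 55 (x) x 110 (y) x 40 mm high; four upright copper blades stand out of its +x face: 9 mm thick, 36 high, at y = -42, -14, 14, 42 mm, round tips at x = 99.5 mm. Origin: centre of the head's underside, z up; the head's back is at x = -27.5 mm. Starts on the table left or right of the warmer, blades roughly away from the robot.
- stamp_handle (a point): Middle of the dark wooden handle on the stamp's head: 36 (x) x 24 (y) mm, from 40 to 77 mm above the stamp's underside; this point is at stamp x = 10, y = 0, z = 62.5 mm. Grip it across y. Axes as the stamp's.
- blade_tips (a point): Midway between the tips of the stamp's blades, stamp x = 99.5, y = 0, z = 18 mm (between the two middle blades). Axes as the stamp's.
- warmer: Stamp warmer, fixed, its place varies. Origin at table level, at the fin tips, midway across; x along the fins away from the robot, z up. Steel deck, top at z = 8 mm, x -184 to 112, y -75 to 75 mm. Five upright aluminium fins, 12 mm thick, round tips, up to z = 50 mm, at y = -56, -28, 0, 28, 56 mm, from x = 0 to 68 mm, where a grey block (to x = 112, z = 58 mm) ends them.
- home (a point): Where the stamp's origin is when it is fully home: warmer x = -31.5, y = 0, z = 8 mm, axes as the warmer's. The blade tips then touch the grey block. The four blades fit the four gaps between the fins (16 mm wide, 3.5 mm play either side of a blade).
- gate (a joint): Angle (rad) of the yellow gate arm about an upright hinge. 0: open, arm along warmer -x beside the deck's left edge. Positive is counter-clockwise from above: shut, it lies along -y behind the stamp. A torsion spring (0.12 N m open, 0.43 shut) reopens it. At about 1.53 the nose passes the catch; push to 1.57 or more (stop 1.62), up to 15 N at the pad; let go, it is held near 1.52.
- gate_pad (a point): On the red push pad of the gate arm, 115 mm from the hinge, 70 mm above the table. The pad is 34 mm long along the arm, 10 mm thick (faces 5 mm either side of this point), from 39 to 85 mm above the table. Site x points along the arm to the hinge; push on the +y face, towards point -y, to shut it.
- gate_hinge (a point): On the gate's hinge axis, 70 mm above the table, at warmer x = -75, y = 88 mm; axes as the warmer's. The post is 64 mm high. The gate arm is 10 mm thick, from 23 to 41 mm above the table, and ends in a 12 mm round steel nose 185 mm from the hinge.
- catch_top (a point): Top of the brass spring catch at the deck's right edge (warmer x = -93, y = -87 mm, 40 mm above the table), a wedge sloping down towards the robot. The gate's nose presses it down in passing, then it springs up behind the nose and holds the gate; leave it alone otherwise.
- switch (a joint): Switch lever angle (rad): near 0 it leans towards warmer -x (off), at 1.0 towards warmer +x (on). Stays where it is left; about 1 N at the tip turns it. Its pivot is at warmer x = 0, y = -150 mm, 22 mm above the table, along warmer y; the black housing is 70 (x) x 50 x 25 mm.
- switch_tip (a point): Centre of the orange ball (26 mm across) at the end of the switch lever, 80 mm from its pivot.
- square_block: Bystander: pale wooden printing block 90 x 110 x 32 mm with a 28 mm knob up to 62 mm high. Origin under its centre.
- round_block: Bystander: round wooden printing block, 90 mm across, 30 mm high, knob up to 65 mm. Origin under its centre.
- tin: Bystander: closed tin 72 mm across, 75 mm high. Origin under its centre.
Mind the look-alikes: they are no part of the job. Leave any blue look-alike of the stamp alone.

How it is judged:
By the outcome, as a careful person would: the job done as asked, in the order asked, and still so for the second after the job is handed in, with the robot touching nothing.
It also fails if it takes over 72 s, if anything falls off the work surface, if the arm or the gripper's body presses on something with over 40 N, if the wrist force passes 120 N, or if a joint passes its speed limit or range.

## Robot

A 6-joint arm with a two-finger parallel gripper is mounted at the origin on the work surface. World frame = base frame: x ahead of the robot, y to its left, z up, the work surface at z = 0. Lengths are in m, angles in rad, forces in N, time in s.
With the tool pointing down it reaches from about 0.35 to 0.875 m from the base axis. Payload 4.2 kg.
Tool frame: the origin (TCP) lies midway between the tips of the shut fingers; the grasp point (between the pads) lies 19 mm behind it; z points along the fingers, y is the line along which they close (so a half turn about z gives the same grasp; the last joint's range is limited). The gripper opens to 87 mm and grips with 3 to 60 N. Pads are 19 mm wide; open, the fingers measure 117 mm over their backs; the gripper's body (75 mm by 190 mm) begins 51 mm behind the grasp point.
Start: joints at [0.259, 0.385, 0.008, 0, -1.194, -0.259], TCP at [0.625, 0, 0.223] pointing down, gripper open.
Joint ranges: [-3.14, 3.14], [-1.21, 2.06], [-1.07, 1.41], [-3.16, 2.05], [-2.99, -0.16], [-3.1, 3.1]. Speed limits (rad/s): [2.79, 2.79, 3.14, 3.14, 3.14, 3.14].

## Interface

Orientations are given as a unit quaternion [w, x, y, z].
In Python, from station import ctrl, optics gives the robot as it stands.
- The arm moves only by the tool jog_arm, never from a script. Its argument "motion" is a list of rows, each an object of numbers: "x", "y", "z": the shift along the tool's x, y, z in cm; "spin": the turn about the tool's z in rad. A call has 1 to 20 rows; each row is the pose to reach, as a shift and turn from the pose commanded when the call began, along the tool's axes at that moment; what a row does not reach only later rows make up. A row lasts 1/8 s, in which the tool goes at most 62.5 mm and 10.7 degrees, less where a joint would pass 70% of its speed; a pose out of reach is approached as far as the arm can. A call with a gripper value outside its range is refused whole. "fingers" is the opening, from 0 (shut) to 1 (fully open), set as the call begins (left out, the last holds). The fingers move at their own pace and stop on an object; "grip_force" is the grip in N (left out, the last holds). Time passes only in rows, so rows that repeat a pose let the fingers close. It gives the time, the measured TCP pose, the force, the opening and the grip force at its end, in the units of the state.
- ctrl.observe(): the state, without advancing time (a new reading comes with each control period).
- optics.snapshot(name): name is "scene" or "side" or "wrist"; returns a dict with "pixels" (420x560x3 uint8, red, green, blue), "camera_matrix" (3x3 intrinsics, pixels), "dist_coeffs" ([k1, k2, p1, p2, k3] as OpenCV has them; the pictures are not rectified), "position" and "orientation" of the camera in the world. Camera axes: x right, y down, z forward; pixel columns grow to the right and rows downward; lengths in m; the calibration is good to about 2 mm. A picture is of the moment at which its call begins. There is no depth.
- ctrl.hand_in(): hands the job in; it is judged then, once.
The state is a dict: "clock": time; "qpos": joint angles; "dq": joint speeds; "tau": joint torques, N m; "eef_pos": TCP position; "eef_rot": TCP orientation; "force": force on the tool from outside, world axes, zero at the start; "ft_torque": the same for the moment, N m; "width": finger opening in m; "grasp_force": force on a finger pad.
Only numpy, scipy, OpenCV 4.12 (cv2) and the standard library are available. Lean on these libraries where they do the work, as an engineer would, in place of code of your own. Each camera call takes 0.05 s, during which the arm holds its last target. There are 200 camera calls.

## Working session

There is one attempt and no reset: what is moved stays moved. The work goes in short steps, Python scripts to look and compute and a tool call to move; the robot and the scene stay as the last step left them, time stands still between calls to the robot, and variables do not carry over. Pictures are saved under pics/ and viewed, at most 10 in all, crops included, and the job is handed in when it is done.

Besides the shell and the picture viewer there is one more tool, called as name([rows], argument=value, ...), one row to a line, values as JSON. jog_arm: Moves the arm, as the interface text tells. Its arguments: {"type":"object","properties":{"motion":{"type":"array","items":{"type":"object","properties":{"x":{"type":"number"},"y":{"type":"number"},"z":{"type":"number"},"spin":{"type":"number"}}}},"fingers":{"type":"number"},"grip_force":{"type":"number"}},"required":["motion"]}

```bash
mkdir -p pics; cat > h.py <<'E'
import numpy as np, cv2, json
from scipy.spatial.transform import Rotation as R
from station import ctrl, optics
def snap(name, fn=None):
    s=optics.snapshot(name)
    if fn: cv2.imwrite('pics/'+fn, s['pixels'][:,:,::-1])
    return s
def rot(q): q=np.array(q); return R.from_quat([q[1],q[2],q[3],q[0]]).as_matrix()
def ray(s,uv):
    uv=np.array(uv,float).reshape(-1,1,2)
    n=cv2.undistortPoints(uv,np.array(s['camera_matrix']),np.array(s['dist_coeffs'])).reshape(-1,2)
    d=np.c_[n,np.ones(len(n))]@rot(s['orientation']).T
    return np.array(s['position']),d
def onz(s,uv,z):
    p,d=ray(s,uv); return p+d*((z-p[2])/d[:,2])[:,None]
def proj(s,P):
    M=rot(s['orientation']); rv,_=cv2.Rodrigues(M.T); t=-M.T@np.array(s['position'])
    return cv2.projectPoints(np.array(P,float).reshape(-1,1,3),rv,t,np.array(s['camera_matrix']),np.array(s['dist_coeffs']))[0].reshape(-1,2)
E
python3 - <<'E'
from h import *
a=snap('scene'); b=snap('side')
cv2.imwrite('pics/scene0.png',a['pixels'][:,:,::-1]); cv2.imwrite('pics/side0.png',b['pixels'][:,:,::-1])
for s in(a,b): print(s['position'],s['orientation'],s['camera_matrix'])
o=ctrl.observe(); print(o)
E
```

```text
[ 1.23453747 -0.62407206  0.90456526] [-0.35914914  0.82008327  0.4078707  -0.17921165] [[423.29813944   0.         280.49456286]
 [  0.         423.29813944 207.49781666]
 [  0.           0.           1.        ]]
[-0.07414366  0.78113862  0.84274769] [ 0.13186076 -0.26779786  0.85414826 -0.42582601] [[489.54154991   0.         283.36689372]
 [  0.         489.54154991 210.28584117]
 [  0.           0.           1.        ]]
{'clock': 0.1, 'qpos': array([ 2.58587895e-01,  3.85475060e-01,  6.78294838e-03, -4.23619676e-04,
       -1.19399071e+00, -2.58604723e-01]), 'dq': array([-0.0008352 , -0.00236029,  0.00328935,  0.00256937,  0.00010092,
        0.00035049]), 'tau': array([ 1.65357815e-04, -3.91689312e+01,  1.87934643e+01,  4.23187181e+00,
        1.34990664e-02, -6.93199490e-05]), 'eef_pos': array([6.24474159e-01, 8.84071932e-06, 2.21581454e-01]), 'eef_rot': array([-7.16375849e-04, -7.07045260e-01,  7.07167640e-01,  6.44420893e-04]), 'force': array([-0.46526   , -0.64854315,  0.17522992]), 'ft_torque': array([ 1.22817314e-02, -2.04037090e-05, -2.41480130e-02]), 'grasp_force': 0.0, 'width': 0.08714647502810222}
```

View pics/scene0.png

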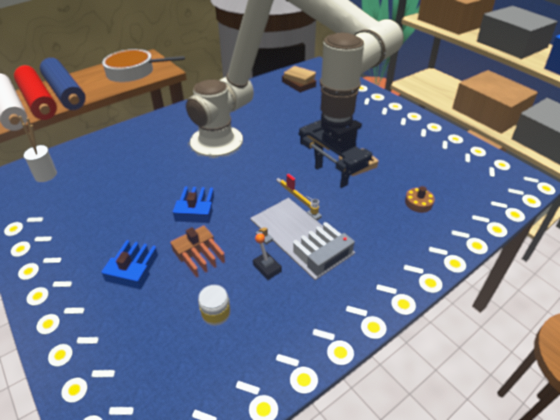

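View pics/side0.png

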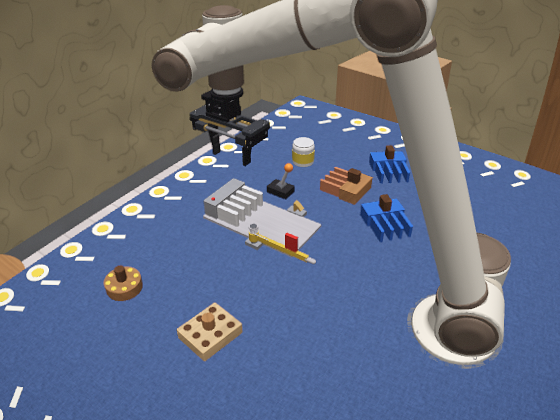

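Scene view: the candidates are the copper comb at (198,248) and blue combs at (195,203) and (130,262). In the side view they are copper (347,182) and blue (388,162), (386,213). By the description I choose the copper one. The warmer is at scene (305,235) and the switch ball at (261,237). I'll check these in a close crop.

```bash
python3 - <<'E'
import cv2,numpy as np
a=cv2.imread('pics/scene0.png')[165:295,160:360]; b=cv2.imread('pics/side0.png')[130:270,195:395]
f=lambda i:cv2.resize(i,None,fx=4,fy=4,interpolation=cv2.INTER_CUBIC)
cv2.imwrite('pics/cropa.png',f(a)); cv2.imwrite('pics/cropb.png',f(b))
E
```

```text
(no output)
```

View pics/cropa.png

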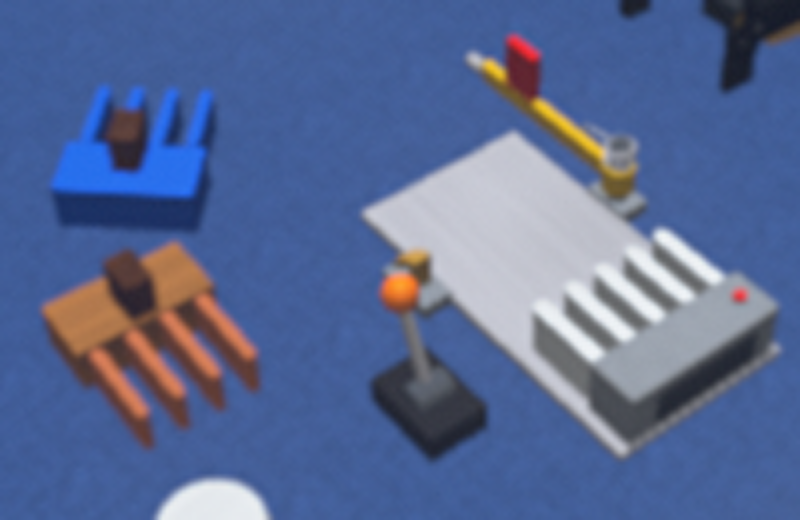

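View pics/cropb.png

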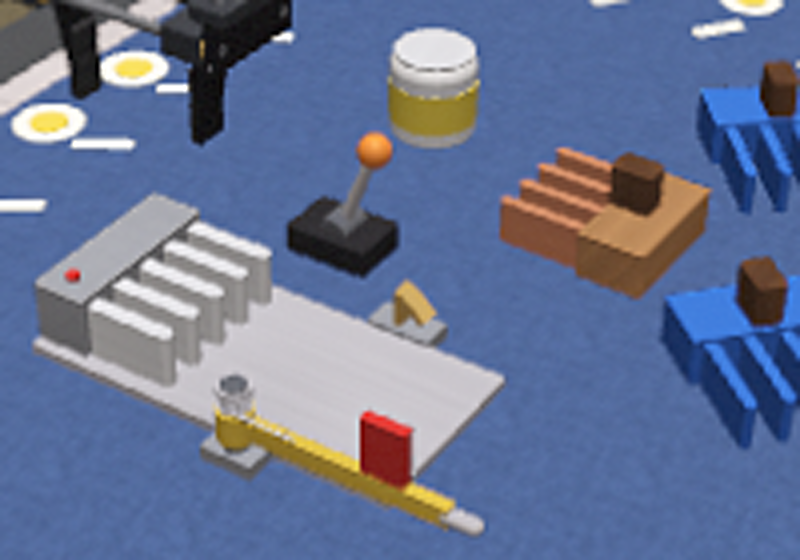

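The crops confirm the only copper comb: brown handle at crop A (130,280), blades pointing away from the robot. The gate is open with the red pad at crop A (523,65), and the catch and switch are beside the deck. Next I'll turn corners into positions.

```bash
cat > m.py <<'E'
from h import *
import pickle
a=snap('scene');b=snap('side')
A=lambda L:(np.array(L,float)+.5)/4-.5+[160,165]
B=lambda L:(np.array(L,float)+.5)/4-.5+[195,130]
np.set_printoptions(precision=4,suppress=True)
print('deckA',onz(a,A([(515,131),(363,213),(623,450),(778,344)]),.008))
print('deckB',onz(b,B([(415,470),(503,378),(36,343)]),.008))
print('headA (RL? RR..)',onz(a,A([(178,242),(42,308),(78,352),(213,290)]),.04))
print('headB',onz(b,B([(580,237),(642,264),(708,190)]),.04))
print('bladetips top A',onz(a,A([(149,420),(184,399),(220,380),(255,358)]),.036))
print('bladetip top B',onz(b,B([(503,200),(521,180),(540,164),(558,151)]),.036))
def tri(pa,pb):
    p,d=ray(a,pa);q,e=ray(b,pb);d=d[0]/np.linalg.norm(d);e=e[0]/np.linalg.norm(e)
    s=np.linalg.lstsq(np.c_[d,-e],q-p,rcond=None)[0]
    x,y=p+s[0]*d,q+s[1]*e; return (x+y)/2,np.linalg.norm(x-y)
def cent(s,lo,hi,box):
    h=cv2.cvtColor(s['pixels'],cv2.COLOR_RGB2HSV);m=cv2.inRange(h,lo,hi);k=np.zeros_like(m);x0,y0,x1,y1=box;k[y0:y1,x0:x1]=m[y0:y1,x0:x1]
    M=cv2.moments(k,True);return np.array([M['m10'],M['m01']])/M['m00'],M['m00']
o=[cent(s,(5,150,150),(18,255,255),bx) for s,bx in((a,(250,225,275,245)),(b,(280,160,298,175)))]
print('ball',o,tri(o[0][0],o[1][0]))
o=[cent(s,(170,120,80),(180,255,255),bx) for s,bx in((a,(280,168,300,192)),(b,(280,230,302,255)))]
print('pad',o,tri(o[0][0],o[1][0]))
print('handle top',onz(a,A([(128,264)]),.077),onz(b,B([(638,166)]),.077))
E
python3 m.py
```

```text
deckA [[ 0.4352  0.0108  0.008 ]
 [ 0.44   -0.1395  0.008 ]
 [ 0.7322 -0.1291  0.008 ]
 [ 0.7272  0.0191  0.008 ]]
deckB [[ 0.4324 -0.0215  0.008 ]
 [ 0.4352 -0.1351  0.008 ]
 [ 0.7236  0.0187  0.008 ]]
headA (RL? RR..) [[ 0.4125 -0.2808  0.04  ]
 [ 0.4119 -0.3898  0.04  ]
 [ 0.4638 -0.3883  0.04  ]
 [ 0.4691 -0.2847  0.04  ]]
headB [[ 0.4548 -0.2719  0.04  ]
 [ 0.4018 -0.2679  0.04  ]
 [ 0.4062 -0.3827  0.04  ]]
bladetips top A [[ 0.5419 -0.3769  0.036 ]
 [ 0.5401 -0.3494  0.036 ]
 [ 0.5403 -0.3217  0.036 ]
 [ 0.5377 -0.2926  0.036 ]]
bladetip top B [[ 0.5288 -0.2866  0.036 ]
 [ 0.5319 -0.3181  0.036 ]
 [ 0.5315 -0.346   0.036 ]
 [ 0.5296 -0.3705  0.036 ]]
ball [(array([259.6863, 237.0392]), 51.0), (array([288.2558, 166.6047]), 43.0)] (array([ 0.5936, -0.2093,  0.0978]), np.float64(0.0010046097367545363))
pad [(array([290.2099, 181.1235]), 81.0), (array([290.2222, 246.4444]), 9.0)] (array([0.4205, 0.0313, 0.0549]), np.float64(0.003784364797937182))
handle top [[ 0.4455 -0.3336  0.077 ]] [[ 0.4407 -0.328   0.077 ]]
```

```bash
python3 - <<'E'
from h import *
w=snap('wrist','w0.png'); print(w['position'],rot(w['orientation']),w['camera_matrix'][0])
X=[[.4378,.0108],[.44,-.1395],[.7322,-.129],[.4125,-.28],[.44,-.33]]
print(proj(w,[x+[.008] for x in X]))
E
```

```text
[ 0.62498424 -0.07618231  0.38310266] [[-9.99998696e-01  1.45775853e-03 -6.94397342e-04]
 [ 1.20825893e-03  9.60840759e-01  2.77098496e-01]
 [ 1.07114797e-03  2.77097296e-01 -9.60841267e-01]] [334.92098415   0.         277.68275733]
[[ 437.75355214  183.02788024]
 [ 451.43263894   45.27708101]
 [ 175.47584157   54.02651666]
 [ 487.74194947  -96.86576224]
 [ 463.58896711 -150.46487834]]
```

View pics/w0.png

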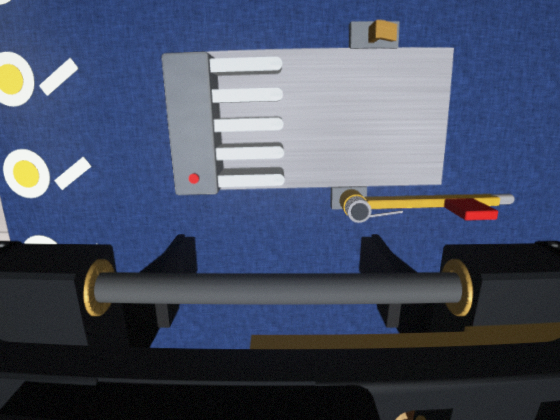

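The wrist view shows the warmer squarely: five white fins with right ends near column 284, rows 63–180, and the deck's rear edge at column 443–453. I'll measure its pose from the fins and the deck edge.

```bash
python3 - <<'E'
from h import *
np.set_printoptions(precision=4,suppress=True)
w=snap('wrist'); g=w['pixels'].min(2)
m=((g>205)*255).astype(np.uint8); m[:, :200]=0; m[:,300:]=0; m[:50]=0; m[190:]=0
cs=cv2.findContours(m,cv2.RETR_EXTERNAL,cv2.CHAIN_APPROX_NONE)[0]
P=[];
for c in sorted(cs,key=lambda c:c[:,0,1].mean()):
    if cv2.contourArea(c)<150: continue
    c=c[:,0].astype(float); W=onz(w,c,.05)
    k=(W[:,0]>W[:,0].min()+.01)&(W[:,0]<W[:,0].max()-.01)
    yl=W[k]; ax=np.polyfit(yl[:,0],yl[:,1],1)
    print(c.min(0),c.max(0),'xmin %.4f xmax %.4f ymid %.4f slope %.4f width %.4f'%(W[:,0].min(),W[:,0].max(),(yl[:,1].max()+yl[:,1].min())/2,ax[0],np.ptp(yl[:,1])))
# deck rear edge
d=((w['pixels'][:,:,0]>100)*255).astype(np.uint8)
E_=[]
for v in range(60,176,8):
    r=w['pixels'][v,:,0].astype(float); u=430+np.argmin(np.diff(r[430:470])); E_.append((u+.5,v))
L=onz(w,E_,.008); print(L[[0,5,10,-1]],np.polyfit(L[:,1],L[:,0],1))
for u in (300,330,400,420,435):
    col=w['pixels'][:,u,0].astype(float); dd=np.diff(col)
    t=40+np.argmax(dd[40:60]); bb=178+np.argmin(dd[178:196]); print(u,onz(w,[(u,t+.5),(u,bb+.5)],.008)[:,:2])
E
```

```text
[211.  57.] [281.  71.] xmin 0.6216 xmax 0.6876 ymid -0.1134 slope 0.0269 width 0.0123
[213.  88.] [282. 101.] xmin 0.6206 xmax 0.6869 ymid -0.0857 slope 0.0195 width 0.0120
[215. 118.] [283. 131.] xmin 0.6196 xmax 0.6863 ymid -0.0574 slope 0.0177 width 0.0123
[217. 147.] [283. 159.] xmin 0.6195 xmax 0.6856 ymid -0.0295 slope 0.0233 width 0.0119
[219. 174.] [284. 186.] xmin 0.6184 xmax 0.6849 ymid -0.0015 slope 0.0323 width 0.0115
[[ 0.4373 -0.1246  0.008 ]
 [ 0.4359 -0.0829  0.008 ]
 [ 0.4351 -0.0391  0.008 ]
 [ 0.4351 -0.0023  0.008 ]] [-0.0167  0.4347]
300 [[ 0.6014 -0.1344]
 [ 0.5991  0.0162]]
330 [[ 0.57   -0.1346]
 [ 0.5645  0.0151]]
400 [[ 0.4958 -0.1357]
 [ 0.4827  0.0139]]
420 [[ 0.4743 -0.1373]
 [ 0.459   0.0126]]
435 [[ 0.4579 -0.1367]
 [ 0.441   0.0126]]
```

jog_arm([
  {"x": 1, "y": 0.7, "spin": -0.05},
  {"x": 4, "y": 2.8, "spin": -0.2},
  {"x": 8, "y": 5.6, "spin": -0.37},
  {"x": 12, "y": 8.4, "spin": -0.55},
  {"x": 16, "y": 11.2, "spin": -0.73},
  {"x": 20, "y": 14, "spin": -0.91},
  {"x": 24, "y": 16.8, "spin": -1.09},
  {"x": 28, "y": 19.6, "spin": -1.27},
  {"x": 31.5, "y": 22, "spin": -1.43},
  {"x": 33, "y": 23.2, "spin": -1.53},
  {"x": 33.4, "y": 23.5, "spin": -1.57},
  {"x": 33.4, "y": 23.5, "spin": -1.57},
])

```text
$.motion[0]: bad value
```

```bash
python3 - <<'E'
from h import *
o=ctrl.observe(); print(o['clock'],o['eef_pos'],o['qpos'],rot(o['eef_rot']).round(3))
w=snap('wrist','w1.png'); print(w['position'])
E
```

```text
0.3 [6.24794842e-01 1.33034294e-05 2.22163090e-01] [ 2.58585255e-01  3.85026190e-01  7.47487942e-03 -1.56629641e-04
 -1.19397923e+00 -2.58594145e-01] [[-0.    -1.    -0.001]
 [-1.     0.    -0.   ]
 [ 0.     0.001 -1.   ]]
[ 0.62504886 -0.07618309  0.38339922]
```

View pics/w1.png

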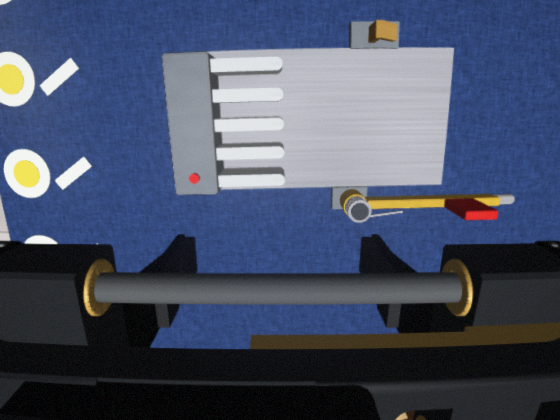

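The row was refused, since every row needs all four keys, so the picture is the same as before. I'll resend it with z.

jog_arm([
  {"x": 1, "y": 0.7, "z": 0, "spin": -0.05},
  {"x": 4, "y": 2.8, "z": 0, "spin": -0.2},
  {"x": 8, "y": 5.6, "z": 0, "spin": -0.37},
  {"x": 12, "y": 8.4, "z": 0, "spin": -0.55},
  {"x": 16, "y": 11.2, "z": 0, "spin": -0.73},
  {"x": 20, "y": 14, "z": 0, "spin": -0.91},
  {"x": 24, "y": 16.8, "z": 0, "spin": -1.09},
  {"x": 28, "y": 19.6, "z": 0, "spin": -1.27},
  {"x": 31.5, "y": 22, "z": 0, "spin": -1.43},
  {"x": 33, "y": 23.2, "z": 0, "spin": -1.53},
  {"x": 33.4, "y": 23.5, "z": 0, "spin": -1.57},
  {"x": 33.4, "y": 23.5, "z": 0, "spin": -1.57},
])

```text
clock: 1.85
eef_pos: [0.3896, -0.3343, 0.2226]
eef_rot: [0.0, 1.0, -0.001, 0.0]
force: [-0.4, 0.5, 0.7]
width: 0.0869
grasp_force: 0.0
```

```bash
python3 - <<'E'
from h import *
o=ctrl.observe(); print(o['qpos'])
w=snap('wrist','w2.png'); print(w['position'])
E
```

```text
[-3.92598960e-01  1.94456071e-01 -2.61586903e-01 -3.33977618e-05
 -1.11459173e+00  1.96105610e+00]
[ 0.46551159 -0.33492269  0.38384155]
```

View pics/w2.png

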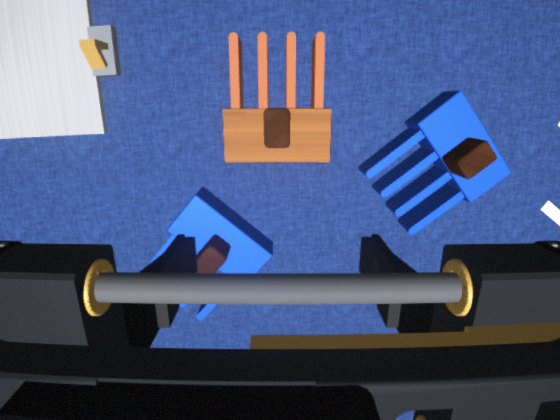

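The wrist view shows the copper stamp: head at rows 108–162, columns 222–331, dark handle at (277,128), blade tips at row 33. The blue combs lie at (215,250) and (440,160), close by.

```bash
python3 - <<'E'
from h import *
np.set_printoptions(precision=4,suppress=True)
w=snap('wrist'); h=cv2.cvtColor(w['pixels'],cv2.COLOR_RGB2HSV)
m=cv2.inRange(h,(3,100,130),(20,255,255)); k=np.zeros_like(m); k[20:175,210:345]=m[20:175,210:345]
rows=[45,60,75,90]; T=[]
for v in rows:
    u=np.where(k[v])[0]; g=np.split(u,np.where(np.diff(u)>2)[0]+1); T.append([x.mean() for x in g if len(x)>3])
print(T)
W=[onz(w,[(u,v) for u in t],.036) for u,v,t in [(0,v,t) for v,t in zip(rows,T)] for t in [t]] if 0 else [onz(w,[(u,v) for u in t],.036) for v,t in zip(rows,T)]
for x in W: print(x[:,:2].tolist())
print('slopes',[np.polyfit([x[i,0] for x in W],[x[i,1] for x in W],1)[0] for i in range(4)])
ys=np.where(k.any(1))[0]; print('tips z36',ys[0],onz(w,[(277,ys[0]-.5)],.036))
tips=[(c,np.where(k[:,int(round(c))])[0][0]-.5) for c in T[0]]; print(onz(w,tips,.036))
hd=np.zeros_like(k); hd[108:170]=k[108:170]
r=cv2.minAreaRect(np.argwhere(hd)[:,::-1].astype(np.float32)); print(r)
for v in (112,130,155):
    u=np.where(hd[v])[0]; print('head row',v,onz(w,[(u[0],v),(u[-1],v)],.04)[:,:2].tolist())
d=cv2.inRange(h,(0,0,0),(180,255,95)); q=np.zeros_like(d); b=cv2.inRange(h,(0,60,10),(20,255,125)); q[100:155,255:300]=b[100:155,255:300]
p=np.argwhere(q)[:,::-1]; print('handle px',p.min(0),p.max(0)); 
print(onz(w,[(p[:,0].min(),p[:,1].min()),(p[:,0].max(),p[:,1].max())],.077))
print('blues z40',onz(w,[(203,188),(272,252),(170,222),(180,240)],.04)[:,:2].tolist(), 'handle',onz(w,[(210,255)],.077))
print('blue2',onz(w,[(367,175),(420,125),(410,232)],.04)[:,:2].tolist(),onz(w,[(470,158)],.077))
E
```

```text
[[np.float64(234.0), np.float64(263.0), np.float64(291.0), np.float64(319.5)], [np.float64(234.5), np.float64(263.0), np.float64(291.0), np.float64(319.0)], [np.float64(235.0), np.float64(263.0), np.float64(291.0), np.float64(318.5)], [np.float64(235.5), np.float64(263.0), np.float64(291.0), np.float64(318.5)]]
[[0.5227480649083763, -0.292239291958214], [0.522504556017025, -0.3203093906234067], [0.5224149846901653, -0.3473678871238339], [0.5224702994321136, -0.37494291403909247]]
[[0.5089229975463367, -0.2923054412357258], [0.5086988077934839, -0.3201394335315528], [0.5086097049099498, -0.3474419281376476], [0.5086502651869941, -0.37477655559974093]]
[[0.4948849124719072, -0.2923605891814307], [0.4946791781950264, -0.31996230256250885], [0.49459053407579767, -0.3475212334154933], [0.49461713820762687, -0.37461905756382113]]
[[0.4806142497585612, -0.2924048567722947], [0.4804262221353886, -0.31977776591230794], [0.48033803136127184, -0.347605900365467], [0.48035253908475256, -0.3749683649664168]]
slopes [np.float64(0.003926725586634861), np.float64(-0.012635215229876266), np.float64(0
[... 319 characters left out ...]
167, -0.38755371810349537]]
head row 130 [[0.44164099558033215, -0.2799390272039655], [0.4413149333750685, -0.3871728702128608]]
head row 155 [[0.416232120794369, -0.2798671279461746], [0.41591515789188144, -0.3870641639229871]]
handle px [264 108] [290 147]
[[ 0.4633 -0.3222  0.077 ]
 [ 0.4287 -0.3455  0.077 ]]
blues z40 [[0.3812978809721725, -0.2548722477307081], [0.307351209312007, -0.32748821595748945], [0.3430935521872299, -0.2158716173457253], [0.32183978954024084, -0.22512028368285425]] handle [[ 0.3211 -0.2659  0.077 ]]
blue2 [[0.3948845686405414, -0.42792375120978243], [0.44685656621472997, -0.47919275079132845], [0.3304980948402348, -0.4808289530187739]] [[ 0.419  -0.5153  0.077 ]]
```

jog_arm([
  {"x": 1.5, "y": 0, "z": 1, "spin": 0},
  {"x": 4, "y": 0, "z": 3.5, "spin": 0},
  {"x": 5.5, "y": 0, "z": 7, "spin": 0},
  {"x": 5.5, "y": 0, "z": 11, "spin": 0},
  {"x": 5.5, "y": 0, "z": 14.5, "spin": 0},
  {"x": 5.5, "y": 0, "z": 17, "spin": 0},
  {"x": 5.5, "y": 0, "z": 17.9, "spin": 0},
  {"x": 5.5, "y": 0, "z": 17.9, "spin": 0},
])

```text
clock: 2.95
eef_pos: [0.4455, -0.3338, 0.043]
eef_rot: [-0.0, 1.0, -0.0, -0.0]
force: [-0.2, -0.1, 0.1]
width: 0.0872
grasp_force: 0.0
```

jog_arm([
  {"x": 0, "y": 0, "z": 0, "spin": 0},
  {"x": 0, "y": 0, "z": 0, "spin": 0},
  {"x": 0, "y": 0, "z": 0, "spin": 0},
  {"x": 0, "y": 0, "z": 0, "spin": 0},
  {"x": 0, "y": 0, "z": 0, "spin": 0},
  {"x": 0, "y": 0, "z": 0, "spin": 0},
], fingers=0, grip_force=25)

```text
clock: 3.7
eef_pos: [0.4449, -0.334, 0.0435]
eef_rot: [-0.0, 1.0, -0.0, -0.0]
force: [-1.0, 0.5, 0.3]
width: 0.0349
grasp_force: 0.0
```

jog_arm([
  {"x": 0, "y": 0, "z": 0, "spin": 0},
  {"x": 0, "y": 0, "z": 0, "spin": 0},
  {"x": 0, "y": 0, "z": 0, "spin": 0},
  {"x": 0, "y": 0, "z": 0, "spin": 0},
])

```text
clock: 4.2
eef_pos: [0.4449, -0.3339, 0.0435]
eef_rot: [-0.0, 1.0, -0.0, -0.0]
force: [-0.3, 1.5, 1.1]
width: 0.024
grasp_force: 25.0
```

jog_arm([
  {"x": 0, "y": 0, "z": -1, "spin": 0},
  {"x": 0, "y": 0, "z": -4, "spin": 0},
  {"x": 0, "y": 0, "z": -8, "spin": 0},
  {"x": 0, "y": 0, "z": -12, "spin": 0},
  {"x": 0.5, "y": -1, "z": -14, "spin": 0},
  {"x": 1.5, "y": -4, "z": -14, "spin": 0},
  {"x": 2.5, "y": -8, "z": -14, "spin": 0},
  {"x": 3.5, "y": -12, "z": -14, "spin": 0},
  {"x": 4.5, "y": -16, "z": -14, "spin": 0},
  {"x": 5.5, "y": -20, "z": -14, "spin": 0},
  {"x": 6.2, "y": -24, "z": -14, "spin": -0.01},
  {"x": 6.7, "y": -26.5, "z": -14, "spin": -0.02},
  {"x": 6.8, "y": -27.3, "z": -14, "spin": -0.021},
  {"x": 6.8, "y": -27.3, "z": -14, "spin": -0.021},
  {"x": 6.8, "y": -27.3, "z": -14, "spin": -0.021},
])

```text
clock: 6.08
eef_pos: [0.5127, -0.0618, 0.1834]
eef_rot: [0.0, 1.0, 0.01, -0.0]
force: [-0.1, -0.0, -5.2]
width: 0.0238
grasp_force: 25.0
```

```bash
python3 - <<'E'
from h import *
o=ctrl.observe(); print(o['eef_pos'],o['force'],o['width'],o['qpos'])
w=snap('wrist','w3.png'); print(w['position'])
print(proj(w,[[.6195,-.058,.05],[.6195,-.002,.05],[.6195,-.114,.05]]))
E
```

```text
[ 0.51273028 -0.06183643  0.18339318] [-0.09025965 -0.00814066 -5.21044375] 0.023816412824929415 [ 1.94574361e-01  2.34988426e-01 -3.14047291e-01  2.07960927e-05
 -1.02253256e+00  1.39535355e+00]
[ 0.58871672 -0.06083296  0.3445245 ]
[[275.19035778  66.56519785]
 [207.80587901  65.7173376 ]
 [342.53075955  68.18370846]]
```

View pics/w3.png

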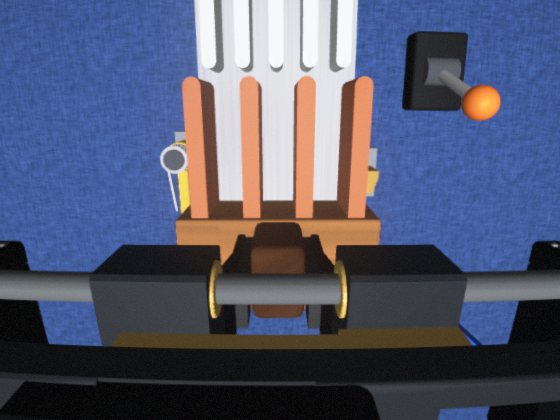

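The stamp is held with blades up-image, tips at row 80. Fin tips are at row ~65, columns 208–345, and the switch ball is at (481,103). I'll measure blade against fin alignment.

```bash
python3 - <<'E'
from h import *
w=snap('wrist'); p=w['pixels']; h=cv2.cvtColor(p,cv2.COLOR_RGB2HSV)
def runs(mask,v,lo,hi,n):
    u=np.where(mask[v,lo:hi])[0]+lo; g=np.split(u,np.where(np.diff(u)>2)[0]+1); return [x.mean() for x in g if len(x)>n]
mb=cv2.inRange(h,(3,130,110),(18,255,255)); mf=p.min(2)>225
zb=ctrl.observe()['eef_pos'][2]-.0435+.036
for z,mk,rows in((zb,mb,(90,130,170)),(.05,mf,(10,30,50))):
    L=[]
    for v in rows:
        r=runs(mk,v,170,385,5); P=onz(w,[(u,v) for u in r],z); L.append(P[:,:2].mean(0)); print(v,np.round(r,1),P[:,:2].round(4).tolist())
    print('slope',(L[0][1]-L[2][1])/(L[0][0]-L[2][0]), 'mid',L)
t=[np.where(mb[:,c])[0][0] for c in (250,306)]; print('tips',onz(w,[(250,t[0]),(306,t[1])],zb))
t=[[c,max(np.where(mf[:100,c])[0])] for c in (241,276,311)]; print('fintips',t,onz(w,t,.05))
E
```

```text
90 [191.9 307.7 362.5] [[0.5952, -0.0192], [0.596, -0.0752], [0.5967, -0.1017]]
130 [194. 360.] [[0.5761, -0.0194], [0.5775, -0.1019]]
170 [196.  253.5 301.8 361.5] [[0.5559, -0.0195], [0.5563, -0.049], [0.5568, -0.0737], [0.5574, -0.1043]]
slope -0.09403672720909276 mid [array([ 0.59595662, -0.06533286]), array([ 0.57680146, -0.06066145]), array([ 0.55657821, -0.06162985])]
10 [205.5 240.  275.5 310.5 345. ] [[0.6626, -0.0013], [0.6628, -0.0291], [0.6631, -0.0576], [0.6637, -0.0857], [0.6645, -0.1135]]
30 [206.  240.5 278.  311.  344.5] [[0.6474, -0.0013], [0.6476, -0.0295], [0.648, -0.0599], [0.6486, -0.0867], [0.6494, -0.114]]
50 [207.  240.5 259.5 283.  311.  344. ] [[0.632, -0.0017], [0.6322, -0.0294], [0.6324, -0.045], [0.6327, -0.0643], [0.6332, -0.0873], [0.6339, -0.1145]]
slope -0.013984774387690567 mid [array([ 0.66336214, -0.05745637]), array([ 0.64821422, -0.05828004]), array([ 0.63273889, -0.05702811])]
tips [[ 0.58798592 -0.04732404  0.17597081]
 [ 0.60150918 -0.07411536  0.17597081]]
fintips [[241, np.int64(67)], [276, np.int64(99)], [311, np.int64(75)]] [[ 0.61886428 -0.02972098  0.05      ]
 [ 0.59352487 -0.05919459  0.05      ]
 [ 0.61351936 -0.0880527   0.05      ]]
```

jog_arm([
  {"x": 0, "y": -0.1, "z": 1, "spin": 0},
  {"x": 0, "y": -0.17, "z": 4, "spin": 0},
  {"x": 0, "y": -0.17, "z": 8, "spin": 0},
  {"x": 0, "y": -0.17, "z": 11, "spin": 0},
  {"x": 0, "y": -0.17, "z": 12.5, "spin": 0},
  {"x": 0, "y": -0.17, "z": 12.9, "spin": 0},
  {"x": 0, "y": -0.17, "z": 13.1, "spin": 0},
  {"x": 0, "y": -0.17, "z": 13.1, "spin": 0},
])

```text
clock: 7.18
eef_pos: [0.5139, -0.0593, 0.0535]
eef_rot: [-0.0, 1.0, 0.01, 0.001]
force: [0.3, -0.8, -4.2]
width: 0.024
grasp_force: 25.0
```

jog_arm([
  {"x": 0, "y": 0, "z": 0.1, "spin": 0},
  {"x": 0, "y": 0, "z": 0.1, "spin": 0},
  {"x": 0, "y": 0, "z": 0.1, "spin": 0},
])

```text
clock: 7.55
eef_pos: [0.5132, -0.0594, 0.0517]
eef_rot: [-0.0, 1.0, 0.01, 0.0]
force: [0.2, 0.1, -5.0]
width: 0.024
grasp_force: 25.0
```

jog_arm([
  {"x": 0, "y": 0.05, "z": 0.1, "spin": 0},
  {"x": 0, "y": 0.05, "z": 0.1, "spin": 0},
  {"x": 0, "y": 0.05, "z": 0.1, "spin": 0},
])

```text
clock: 7.92
eef_pos: [0.5133, -0.0595, 0.0515]
eef_rot: [-0.0, 1.0, 0.01, 0.0]
force: [-2.9, 3.4, 5.5]
width: 0.0236
grasp_force: 25.0
```

Contact: the vertical force has turned upward. Next I release and rise.

jog_arm([
  {"x": 0, "y": 0, "z": -0.05, "spin": 0},
  {"x": 0, "y": 0, "z": -0.05, "spin": 0},
  {"x": 0, "y": 0, "z": -0.05, "spin": 0},
  {"x": 0, "y": 0, "z": -0.05, "spin": 0},
  {"x": 0, "y": 0, "z": -0.05, "spin": 0},
  {"x": 0, "y": 0, "z": -1.5, "spin": 0},
  {"x": 0, "y": 0, "z": -4, "spin": 0},
  {"x": -2, "y": 0, "z": -7, "spin": 0},
  {"x": -5, "y": 0, "z": -9, "spin": 0},
  {"x": -7, "y": 0, "z": -9, "spin": 0},
  {"x": -7, "y": 0, "z": -9, "spin": 0},
], fingers=0.6)

```text
clock: 9.3
eef_pos: [0.4425, -0.0614, 0.1419]
eef_rot: [-0.0, 1.0, 0.01, 0.001]
force: [0.3, 0.7, 0.5]
width: 0.0519
grasp_force: 0.0
```

```bash
python3 - <<'E'
from h import *
o=ctrl.observe(); print(o['eef_pos'],o['width'],o['force'])
w=snap('wrist','w4.png'); p=w['pixels']; h=cv2.cvtColor(p,cv2.COLOR_RGB2HSV)
m=cv2.inRange(h,(3,130,110),(18,255,255)); q=np.argwhere(m)[:,::-1]; print(q.min(0),q.max(0))
E
```

```text
[ 0.44248183 -0.06135343  0.14186465] 0.05190103229685047 [0.32149181 0.74950805 0.51942265]
[157   0] [547 273]
```

View pics/w4.png

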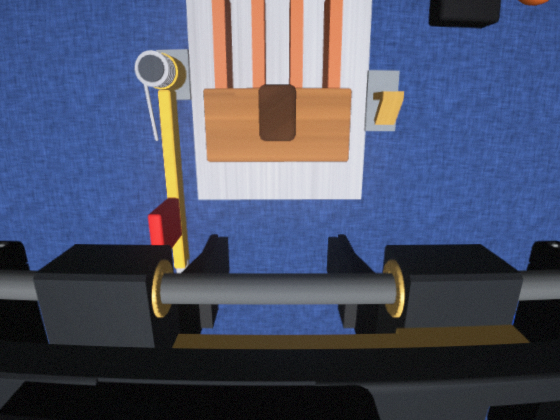

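The stamp sits on the deck square to the fins, with its tips short of them and its back edge at row 162. The hinge is at (157,70), the catch at (388,107). I'll lower behind the head and push with both fingers.

jog_arm([
  {"x": 0.2, "y": 0, "z": 1.5, "spin": 0},
  {"x": 0.6, "y": 0, "z": 5, "spin": 0},
  {"x": 0.6, "y": 0, "z": 9, "spin": 0},
  {"x": 0.6, "y": 0, "z": 11, "spin": 0},
  {"x": 0.6, "y": 0, "z": 11.4, "spin": 0},
  {"x": 1.2, "y": 0, "z": 11.4, "spin": 0},
  {"x": 2, "y": 0, "z": 11.4, "spin": 0},
  {"x": 3, "y": 0, "z": 11.4, "spin": 0},
  {"x": 4, "y": 0, "z": 11.4, "spin": 0},
  {"x": 4.5, "y": 0, "z": 11.4, "spin": 0},
  {"x": 4.5, "y": 0, "z": 11.4, "spin": 0},
])

```text
clock: 10.72
eef_pos: [0.4885, -0.0605, 0.0268]
eef_rot: [0.0, 1.0, 0.01, 0.0]
force: [-0.4, -1.7, -0.3]
width: 0.0523
grasp_force: 0.8
```

jog_arm([
  {"x": 0.6, "y": 0, "z": -0.1, "spin": 0},
  {"x": 1.3, "y": 0, "z": -0.1, "spin": 0},
  {"x": 2, "y": 0, "z": -0.1, "spin": 0},
  {"x": 2.7, "y": 0, "z": -0.1, "spin": 0},
  {"x": 3.4, "y": 0, "z": -0.1, "spin": 0},
  {"x": 4.1, "y": 0, "z": -0.1, "spin": 0},
  {"x": 4.8, "y": 0, "z": -0.1, "spin": 0},
  {"x": 5.2, "y": 0, "z": -0.1, "spin": 0},
  {"x": 5.5, "y": 0, "z": -0.1, "spin": 0},
  {"x": 5.5, "y": 0, "z": -0.1, "spin": 0},
])

```text
clock: 11.98
eef_pos: [0.5435, -0.0593, 0.0276]
eef_rot: [0.0, 1.0, 0.01, 0.0]
force: [-3.7, 0.6, 1.2]
width: 0.0524
grasp_force: 1.8
```

jog_arm([
  {"x": 0.3, "y": 0, "z": 0, "spin": 0},
  {"x": 0.6, "y": 0, "z": 0, "spin": 0},
  {"x": 0.9, "y": 0, "z": 0, "spin": 0},
  {"x": 0.9, "y": 0, "z": 0, "spin": 0},
])

```text
clock: 12.48
eef_pos: [0.549, -0.0593, 0.0274]
eef_rot: [0.0, 1.0, 0.01, -0.004]
force: [-11.1, 1.6, 7.4]
width: 0.0519
grasp_force: 5.2
```

jog_arm([
  {"x": 0.2, "y": 0, "z": 0, "spin": 0},
  {"x": 0.4, "y": 0, "z": 0, "spin": 0},
  {"x": 0.4, "y": 0, "z": 0, "spin": 0},
])

```text
clock: 12.85
eef_pos: [0.549, -0.0594, 0.0272]
eef_rot: [0.0, 1.0, 0.01, -0.008]
force: [-18.7, 3.6, 14.0]
width: 0.0522
grasp_force: 8.9
```

jog_arm([
  {"x": -1, "y": 0, "z": 0, "spin": 0},
  {"x": -3, "y": 0, "z": 0, "spin": 0},
  {"x": -5, "y": 0, "z": -1, "spin": 0},
  {"x": -7, "y": 0, "z": -4, "spin": 0},
  {"x": -9, "y": 0, "z": -8, "spin": 0},
  {"x": -10, "y": 0, "z": -12, "spin": 0},
  {"x": -10, "y": 0, "z": -15, "spin": 0},
  {"x": -10, "y": 0, "z": -16, "spin": 0},
  {"x": -10, "y": 0, "z": -16, "spin": 0},
], fingers=0)

```text
clock: 13.98
eef_pos: [0.4573, -0.0608, 0.1879]
eef_rot: [-0.0, 1.0, 0.01, 0.002]
force: [-0.5, 0.2, -0.0]
width: 0.0008
grasp_force: 0.0
```

```bash
python3 - <<'E'
from h import *
o=ctrl.observe(); print(o['eef_pos'],o['width'],o['force'])
w=snap('wrist','w5.png'); p=w['pixels']
for c in (235,255,310,330):
  print(c,onz(w,[(c,v) for v in range(60,240,20)],.048)[:,0].round(3))
E
```

```text
[ 0.45734796 -0.06075823  0.18792406] 0.0007639241494514833 [-0.47135424  0.21782657 -0.03979723]
235 [0.57  0.554 0.537 0.52  0.503 0.485 0.466 0.447 0.427]
255 [0.57  0.554 0.538 0.521 0.503 0.485 0.467 0.447 0.428]
310 [0.571 0.555 0.538 0.521 0.504 0.486 0.468 0.448 0.429]
330 [0.572 0.556 0.539 0.522 0.504 0.486 0.468 0.449 0.429]
```

View pics/w5.png

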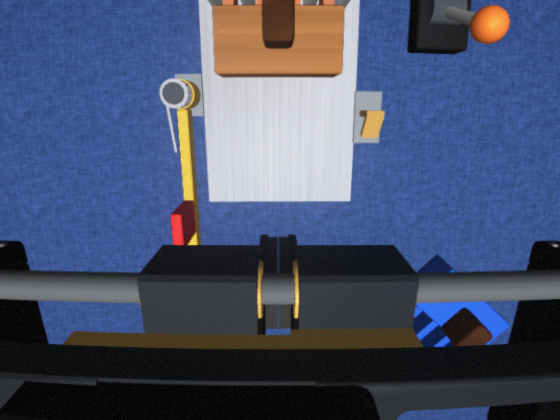

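The head is deep against the fins, its lower back edge near row 76. The gate is untouched, with the pad at (183,222). I'll compare the edges with those predicted for home, by numbers.

```bash
python3 - <<'E'
from h import *
np.set_printoptions(precision=4,suppress=True)
w=snap('wrist'); p=w['pixels'].astype(int)
W=lambda x,y,z:[.6195+x-.022*y,-.0583+y+.022*x,z]
print('home back top/bottom rows',proj(w,[W(-.059,0,.048),W(-.059,0,.008),W(-.059,.055,.048),W(-.059,-.055,.048),W(-.0315+.028,0,.085),W(-.0395,0,.085)]))
for c in (225,240,320,335): print(c,[(v,tuple(p[v,c])) for v in range(48,82,2)])
for v in (30,): u=np.where((p[v,:,0]-p[v,:,2])>60)[0]; print(u.min(),u.max(), onz(w,[(u[u<360].min(),v),(u[u<360].max(),v)],.048))
s=snap('scene');b=snap('side')
# copper visible pixels in scene & handle
h=cv2.cvtColor(w['pixels'],cv2.COLOR_RGB2HSV); q=cv2.inRange(h,(0,60,10),(20,255,115)); q[60:]=0;q[:,:255]=0;q[:,305:]=0
pp=np.argwhere(q); print('handle bottom row',pp.max(0),pp.min(0),onz(w,[(278,pp[:,0].max())],.085),onz(w,[(278,pp[:,0].max())],.048))
E
```

```text
home back top/bottom rows [[278.4436  70.9891]
 [278.4032  75.077 ]
 [213.6875  71.5411]
 [343.2341  71.1247]
 [278.2879 -15.5269]
 [278.4233  38.0551]]
225 [(48, (np.int64(178), np.int64(123), np.int64(81))), (50, (np.int64(181), np.int64(124), np.int64(81))), (52, (np.int64(186), np.int64(130), np.int64(87))), (54, (np.int64(185), np.int64(128), np.int64(84))), (56, (np.int64(188), np.int64(132), np.int64(88))), (58, (np.int64(185), np.int64(128), np.int64(81))), (60, (np.int64(192), np.int64(135), np.int64(89))), (62, (np.int64(192), np.int64(134), np.int64(88))), (64, (np.int64(195), np.int64(134), np.int64(88))), (66, (np.int64(199), np.int64(140), np.int64(92))), (68, (np.int64(194), np.int64(136), np.int64(89))), (70, (np.int64(186), np.int64(129), np.int64(87))), (72, (np.int64(113), np.int64(82), np.int64(62))), (74, (np.int64(96), np.int64(74), np.int64(61))), (76, (np.int64(170), np.int64(163), np.int64(165))), (78, (np.int64(203), np.int64(204), np.int64(212))), (80, (np.int64(202), np.int64(202), np.int64(210)))]
240 [(48, (np.int64(181), np.int64(121), np.int64(78))), (
[... 2066 characters left out ...]
135), np.int64(84))), (62, (np.int64(196), np.int64(135), np.int64(84))), (64, (np.int64(195), np.int64(135), np.int64(82))), (66, (np.int64(197), np.int64(137), np.int64(84))), (68, (np.int64(194), np.int64(134), np.int64(83))), (70, (np.int64(189), np.int64(128), np.int64(81))), (72, (np.int64(96), np.int64(65), np.int64(44))), (74, (np.int64(121), np.int64(110), np.int64(108))), (76, (np.int64(208), np.int64(209), np.int64(218))), (78, (np.int64(211), np.int64(211), np.int64(221))), (80, (np.int64(213), np.int64(212), np.int64(221)))]
213 506 [[ 0.5923 -0.0047  0.048 ]
 [ 0.5944 -0.1124  0.048 ]]
handle bottom row [ 46 294] [  0 262] [[ 0.5745 -0.059   0.085 ]] [[ 0.5805 -0.0588  0.048 ]]
```

The edges match home to within a pixel: predicted back edges at rows 71/75, seen at 71/75. Next I work out the gate arc.

```bash
cat > arc.py <<'E'
from h import *
import sys
np.set_printoptions(precision=3,suppress=True)
o=ctrl.observe(); p=o['eef_pos']; M=rot(o['eef_rot']); psi=.022
Rw=np.array([[np.cos(psi),-np.sin(psi)],[np.sin(psi),np.cos(psi)]]); H=np.array([.6195,-.0583])+Rw@[-.075,.088]
yaw0=np.arctan2(M[1,0],M[0,0])
def row(th,off,z):
    u=np.array([-np.cos(th),-np.sin(th)]); n=np.array([np.sin(th),-np.cos(th)])
    q=H+Rw@(.115*u-off*n); d=np.r_[q,z]-p; nn=Rw@n
    sp=-(np.arctan2(nn[1],nn[0])-yaw0)
    return np.r_[(M.T@d)*100,(sp+np.pi)%(2*np.pi)-np.pi], q
E
python3 - <<'E'
from arc import *
print(H,p,yaw0)
print('above',row(0,.045,.15)); print('down',row(0,.045,.052))
w=snap('wrist'); h=cv2.cvtColor(w['pixels'],cv2.COLOR_RGB2HSV)
m=cv2.inRange(h,(170,120,80),(180,255,255))|cv2.inRange(h,(0,180,100),(4,255,255)); m[:,:150]=0;m[:,215:]=0;m[:190]=0;m[260:]=0
q=np.argwhere(m)[:,::-1]; print('pad px',q.min(0),q.max(0))
W=lambda x,y,z:np.r_[np.array([.6195,-.0583])+Rw@[x,y],z]
print(proj(w,[W(-.19+i*.017,.088+j*.005,z) for i in(-1,1) for j in(-1,1) for z in(.04,.085)]).round(0).tolist(), proj(w,[np.r_[H,.064]]))
E
```

```text
[0.543 0.028] [ 0.456 -0.061  0.186] 0.020059209417350166
above (array([ -2.641, -13.214,   3.62 ,   1.569]), array([0.427, 0.07 ]))
down (array([ -2.617, -13.218,  13.42 ,   1.569]), array([0.427, 0.07 ]))
pad px [169 200] [193 245]
[[194.0, 231.0], [182.0, 250.0], [184.0, 231.0], [170.0, 250.0], [192.0, 197.0], [178.0, 212.0], [181.0, 197.0], [166.0, 212.0]] [[170.105  89.461]]
```

jog_arm([
  {"x": -0.3, "y": -1, "z": 0, "spin": 0.1},
  {"x": -0.6, "y": -3, "z": 0, "spin": 0.28},
  {"x": -1, "y": -5, "z": 0, "spin": 0.46},
  {"x": -1.4, "y": -7, "z": 0, "spin": 0.64},
  {"x": -1.8, "y": -9, "z": 0, "spin": 0.82},
  {"x": -2.2, "y": -11, "z": 0, "spin": 1.0},
  {"x": -2.6, "y": -13, "z": 1, "spin": 1.18},
  {"x": -2.6, "y": -13.2, "z": 3, "spin": 1.36},
  {"x": -2.6, "y": -13.2, "z": 6, "spin": 1.5},
  {"x": -2.6, "y": -13.2, "z": 9.5, "spin": 1.57},
  {"x": -2.6, "y": -13.2, "z": 12.5, "spin": 1.57},
  {"x": -2.6, "y": -13.2, "z": 13.4, "spin": 1.57},
  {"x": -2.6, "y": -13.2, "z": 13.4, "spin": 1.57},
])

```text
clock: 15.85
eef_pos: [0.4276, 0.0704, 0.0533]
eef_rot: [0.001, 0.715, -0.7, -0.0]
force: [-0.5, 1.6, 0.4]
width: 0.0005
grasp_force: 0.0
```

```bash
python3 - <<'E'
from arc import *
print(o['clock'],p,o['force'],o['width'],yaw0,o['qpos'])
for th in np.arange(0,1.66,.1): print(round(th,2),row(th,.016,.052)[0].round(2))
print(row(1.6,.016,.052),row(1.6,.05,.052)[0])
E
```

```text
15.85 [0.428 0.07  0.053] [-0.451  1.574  0.385] 0.0004605843416367602 -1.5494932252882325 [ 0.541  0.283 -0.667  0.    -0.621 -0.52 ]
0.0 [ 2.89  0.09  0.13 -0.  ]
0.1 [ 4.04  0.19  0.13 -0.1 ]
0.2 [ 5.2   0.18  0.13 -0.2 ]
0.3 [ 6.36  0.05  0.13 -0.3 ]
0.4 [ 7.49 -0.2   0.13 -0.4 ]
0.5 [ 8.59 -0.55  0.13 -0.5 ]
0.6 [ 9.66 -1.02  0.13 -0.6 ]
0.7 [10.67 -1.59  0.13 -0.7 ]
0.8 [11.62 -2.25  0.13 -0.8 ]
0.9 [12.5  -3.01  0.13 -0.9 ]
1.0 [13.3  -3.86  0.13 -1.  ]
1.1 [14.01 -4.77  0.13 -1.1 ]
1.2 [14.62 -5.76  0.13 -1.2 ]
1.3 [15.13 -6.8   0.13 -1.3 ]
1.4 [15.54 -7.89  0.13 -1.4 ]
1.5 [15.84 -9.01  0.13 -1.5 ]
1.6 [ 16.02 -10.15   0.13  -1.6 ]
(array([ 16.02 , -10.154,   0.128,  -1.601]), array([ 0.532, -0.088])) [16.122 -6.755  0.132 -1.601]
```

jog_arm([
  {"x": 1.5, "y": 0, "z": 0, "spin": 0},
  {"x": 2.9, "y": 0.1, "z": 0, "spin": 0},
  {"x": 4, "y": 0.2, "z": 0, "spin": -0.1},
  {"x": 5.2, "y": 0.2, "z": 0, "spin": -0.2},
  {"x": 6.4, "y": 0.1, "z": 0, "spin": -0.3},
  {"x": 7.5, "y": -0.2, "z": 0, "spin": -0.4},
  {"x": 8.6, "y": -0.6, "z": 0, "spin": -0.5},
  {"x": 9.7, "y": -1, "z": 0, "spin": -0.6},
  {"x": 10.7, "y": -1.6, "z": 0, "spin": -0.7},
  {"x": 11.6, "y": -2.3, "z": 0, "spin": -0.8},
  {"x": 12.5, "y": -3, "z": 0, "spin": -0.9},
  {"x": 13.3, "y": -3.9, "z": 0, "spin": -1.0},
  {"x": 14, "y": -4.8, "z": 0, "spin": -1.1},
  {"x": 14.6, "y": -5.8, "z": 0, "spin": -1.2},
  {"x": 15.1, "y": -6.8, "z": 0, "spin": -1.3},
  {"x": 15.5, "y": -7.9, "z": 0, "spin": -1.4},
  {"x": 15.5, "y": -7.9, "z": 0, "spin": -1.4},
])

```text
clock: 17.98
eef_pos: [0.5055, -0.0843, 0.0532]
eef_rot: [0.0, 0.997, -0.076, -0.004]
force: [-6.3, 0.4, 2.0]
width: 0.0003
grasp_force: 3.1
```

```bash
python3 - <<'E'
from arc import *
print(o['clock'],p,o['force'],yaw0)
for th in (1.4,1.5,1.55,1.6,1.62): print(round(th,2),row(th,.016,.052)[0].round(2),row(th,.016,.052)[1].round(4))
w=snap('wrist'); h=cv2.cvtColor(w['pixels'],cv2.COLOR_RGB2HSV)
m=cv2.inRange(h,(20,150,120),(32,255,255)); q=np.argwhere(m)[:,::-1]
print(len(q)); 
if len(q)>20: P=onz(w,q,.041); print(P[:,:2].min(0),P[:,:2].max(0),np.median(P,0))
E
```

```text
17.975 [ 0.505 -0.084  0.053] [-6.274  0.394  1.977] -0.15223994781740446
1.4 [ 0.4  -0.16  0.12 -0.  ] [ 0.51  -0.083]
1.5 [ 1.56 -0.06  0.11 -0.1 ] [ 0.521 -0.086]
1.55 [ 2.14 -0.06  0.1  -0.15] [ 0.527 -0.087]
1.6 [ 2.72 -0.08  0.1  -0.2 ] [ 0.532 -0.088]
1.62 [ 2.95 -0.1   0.1  -0.22] [ 0.535 -0.088]
3486
[ 0.46  -0.132] [0.555 0.033] [ 0.532 -0.039  0.041]
```

jog_arm([
  {"x": 0.6, "y": 0, "z": 0, "spin": -0.05},
  {"x": 1.2, "y": 0.1, "z": 0, "spin": -0.1},
  {"x": 1.8, "y": 0.1, "z": 0, "spin": -0.15},
  {"x": 2.3, "y": 0.1, "z": 0, "spin": -0.19},
  {"x": 2.3, "y": 0.1, "z": 0, "spin": -0.19},
])

```text
clock: 18.65
eef_pos: [0.5298, -0.0888, 0.0531]
eef_rot: [0.0, 1.0, 0.019, -0.002]
force: [-3.2, -2.4, -1.6]
width: 0.0002
grasp_force: 1.8
```

```bash
cat > ang.py <<'E'
from arc import *
print(o['clock'],p,o['force'],yaw0)
q=Rw.T@(p[:2]-H); 
# finger centre = .115u - .016n -> angle
ph=np.arctan2(-q[1],-q[0]); r=np.linalg.norm(q); print('theta est h=11mm',ph+np.arcsin(.016/r),'h=9.5',ph+np.arcsin(.0145/r))
w=snap('wrist'); h=cv2.cvtColor(w['pixels'],cv2.COLOR_RGB2HSV)
m=cv2.inRange(h,(20,150,100),(32,255,255)); k=np.argwhere(m)[:,::-1]
P=onz(w,k,.041)[:,:2]; L=(P-H)@Rw
L=L[(L[:,1]<-.03)&(L[:,1]>-.18)&(np.abs(L[:,0])<.06)]
b=[(np.median(L[(L[:,1]>y)&(L[:,1]<y+.01)][:,0]).round(4),y) for y in np.arange(-.17,-.03,.02) if ((L[:,1]>y)&(L[:,1]<y+.01)).sum()>5]; print('arm x rel hinge',b)
E
python3 ang.py
```

```text
18.65 [ 0.53  -0.089  0.053] [-3.2   -2.391 -1.624] 0.03768046468486605
theta est h=11mm 1.5764828345306903 h=9.5 1.5636076863341064
arm x rel hinge [(np.float64(0.0026), np.float64(-0.17)), (np.float64(0.0035), np.float64(-0.15000000000000002)), (np.float64(0.0079), np.float64(-0.13000000000000003)), (np.float64(0.0081), np.float64(-0.11000000000000004)), (np.float64(0.0033), np.float64(-0.09000000000000005)), (np.float64(0.003), np.float64(-0.07000000000000006)), (np.float64(0.0026), np.float64(-0.05000000000000007))]
```

jog_arm([
  {"x": 0.3, "y": 0, "z": 0, "spin": 0},
  {"x": 0.5, "y": 0, "z": 0, "spin": 0},
  {"x": 0.7, "y": 0, "z": 0, "spin": 0},
  {"x": 0.7, "y": 0, "z": 0, "spin": 0},
  {"x": 0.7, "y": 0, "z": 0, "spin": 0},
])

```text
clock: 19.32
eef_pos: [0.5343, -0.0882, 0.0532]
eef_rot: [0.0, 1.0, 0.019, -0.005]
force: [-10.1, -2.4, 4.9]
width: 0.0002
grasp_force: 5.5
```

```bash
python3 ang.py
```

```text
19.325 [ 0.534 -0.088  0.053] [-10.053  -2.406   4.881] 0.03868870979202726
theta est h=11mm 1.6149913934330113 h=9.5 1.6020097501816282
arm x rel hinge [(np.float64(0.0085), np.float64(-0.17)), (np.float64(0.0091), np.float64(-0.15000000000000002)), (np.float64(0.0123), np.float64(-0.13000000000000003)), (np.float64(0.0119), np.float64(-0.11000000000000004)), (np.float64(0.0065), np.float64(-0.09000000000000005)), (np.float64(0.0056), np.float64(-0.07000000000000006)), (np.float64(0.0041), np.float64(-0.05000000000000007))]
```

jog_arm([
  {"x": -0.5, "y": 0, "z": 0, "spin": 0},
  {"x": -1, "y": 0, "z": 0, "spin": 0},
  {"x": -1.5, "y": 0, "z": 0, "spin": 0},
  {"x": -2.5, "y": 0, "z": 0, "spin": 0},
  {"x": -4, "y": 0, "z": -1, "spin": 0},
  {"x": -6, "y": 0, "z": -4, "spin": 0},
  {"x": -7, "y": 0, "z": -8, "spin": 0},
  {"x": -7, "y": 0, "z": -12, "spin": 0},
  {"x": -7, "y": 0, "z": -13, "spin": 0},
  {"x": -7, "y": 0, "z": -13, "spin": 0},
])

```text
clock: 20.62
eef_pos: [0.4697, -0.0895, 0.1846]
eef_rot: [-0.0, 1.0, 0.02, 0.002]
force: [0.1, 0.4, -1.3]
width: 0.0003
grasp_force: 0.0
```

```bash
cat >> ang.py <<'E'
for nm,z,lo,hi in (('arm',.041,(20,150,100),(32,255,255)),('padtop',.085,(170,120,80),(180,255,255))):
    m=cv2.inRange(h,lo,hi)|(cv2.inRange(h,(0,180,100),(4,255,255)) if z>.05 else 0); m[250:]=0
    k=np.argwhere(m)[:,::-1]; L=(onz(w,k,z)[:,:2]-H)@Rw; print(nm,len(k),k.min(0),k.max(0),np.median(L,0) if len(k) else '')
home=[np.r_[np.array([.6195,-.0583])+Rw@[-.059,y],z] for y in(.05,-.05) for z in(.048,.008)]; print('head back pred',proj(w,home).round(1).tolist())
pp=w['pixels'].astype(int)
for c in (235,322): print([tuple(map(int,pp[v,c])) for v in range(20,90,4)])
E
python3 ang.py
```

```text
20.625 [ 0.47  -0.09   0.185] [ 0.057  0.354 -1.314] 0.04041559082484061
theta est h=11mm 1.1099692284058955 h=9.5 1.0990570849764643
arm x rel hinge [(np.float64(-0.0076), np.float64(-0.17)), (np.float64(-0.0072), np.float64(-0.15000000000000002)), (np.float64(-0.0046), np.float64(-0.09000000000000005)), (np.float64(-0.0032), np.float64(-0.07000000000000006)), (np.float64(-0.0025), np.float64(-0.05000000000000007))]
arm 1221 [153  92] [330 121] [-0.004 -0.065]
padtop 26 [271 109] [299 121] [-0.003 -0.123]
head back pred [[188.2, 85.7], [198.9, 88.1], [305.5, 87.3], [302.2, 89.6]]
[(85, 58, 46), (84, 56, 43), (84, 56, 43), (84, 56, 40), (86, 57, 43), (85, 54, 40), (89, 62, 46), (90, 62, 43), (93, 63, 45), (67, 46, 31), (62, 45, 37), (179, 122, 75), (185, 127, 80), (188, 130, 82), (194, 136, 87), (198, 140, 89), (193, 134, 86), (109, 89, 78)]
[(208, 209, 216), (211, 213, 219), (211, 212, 222), (210, 212, 220), (211, 212, 219), (211, 212, 220), (210, 212, 219), (209, 213, 220), (210, 211, 220), (209, 212, 218), (209, 211, 220), (210, 212, 219), (211, 214, 220), (210, 212, 220), (212, 213, 220), (211, 213, 220), (213, 215, 221), (212, 213, 219)]
```

The gate is held near 1.52 and the stamp is still home. Now the switch.

jog_arm([
  {"x": 0.5, "y": 1, "z": 0, "spin": 0},
  {"x": 2, "y": 4, "z": 0, "spin": 0},
  {"x": 4, "y": 8, "z": 0, "spin": 0.01},
  {"x": 5.5, "y": 11, "z": 1, "spin": 0.02},
  {"x": 6, "y": 12.2, "z": 4, "spin": 0.02},
  {"x": 6, "y": 12.2, "z": 8, "spin": 0.02},
  {"x": 6, "y": 12.2, "z": 10, "spin": 0.02},
  {"x": 6, "y": 12.2, "z": 10.5, "spin": 0.02},
  {"x": 6, "y": 12.2, "z": 10.5, "spin": 0.02},
])

```text
clock: 21.8
eef_pos: [0.5344, -0.2097, 0.0781]
eef_rot: [0.0, 1.0, 0.01, -0.0]
force: [0.3, 0.1, 0.5]
width: 0.0
grasp_force: 0.0
```

```bash
cat > ball.py <<'E'
from h import *
np.set_printoptions(precision=4,suppress=True)
o=ctrl.observe(); print(o['clock'],o['eef_pos'],o['force'])
def c(s,box):
    h=cv2.cvtColor(s['pixels'],cv2.COLOR_RGB2HSV); m=cv2.inRange(h,(6,190,190),(16,255,255)); k=np.zeros_like(m);x0,y0,x1,y1=box;k[y0:y1,x0:x1]=m[y0:y1,x0:x1]
    n,l,st,ce=cv2.connectedComponentsWithStats(k)
    return sorted([(int(st[i,4]),ce[i].round(1).tolist()) for i in range(1,n)],reverse=True)[:2]
a=snap('scene');b=snap('side');r=[c(a,(240,215,300,265)),c(b,(255,150,305,190))]; print(r)
if r[0] and r[1]:
    (p,d),(q,e)=ray(a,r[0][0][1]),ray(b,r[1][0][1]); d,e=d[0],e[0]
    s=np.linalg.lstsq(np.c_[d,-e],q-p,rcond=None)[0]; x,y=p+s[0]*d,q+s[1]*e; P=(x+y)/2
    print('ball',P,np.linalg.norm(x-y),'lean',np.arctan2(P[0]-.6228,P[2]-.022))
E
python3 ball.py
```

```text
21.8 [ 0.5344 -0.2097  0.0781] [0.263  0.0878 0.4878]
[[(36, [259.7, 236.8])], []]
```

jog_arm([
  {"x": 1, "y": 0, "z": 0, "spin": 0},
  {"x": 2.5, "y": 0, "z": 0, "spin": 0},
  {"x": 3.5, "y": 0, "z": 0, "spin": 0},
  {"x": 4.5, "y": 0, "z": 0, "spin": 0},
  {"x": 5.5, "y": 0, "z": 0, "spin": 0},
  {"x": 6.5, "y": 0, "z": 0, "spin": 0},
  {"x": 7.5, "y": 0, "z": 0, "spin": 0},
  {"x": 8.5, "y": 0, "z": 0, "spin": 0},
  {"x": 9.3, "y": 0, "z": 0, "spin": 0},
  {"x": 9.8, "y": 0, "z": 0, "spin": 0},
  {"x": 9.8, "y": 0, "z": 0, "spin": 0},
])

```text
clock: 23.28
eef_pos: [0.6327, -0.2073, 0.0784]
eef_rot: [0.0, 1.0, 0.01, 0.0]
force: [0.3, 0.1, -0.3]
width: 0.0007
grasp_force: 0.0
```

```bash
python3 ball.py
```

```text
23.275 [ 0.6327 -0.2073  0.0784] [ 0.3322  0.0892 -0.3317]
[[(40, [273.6, 250.9])], []]
```

jog_arm([
  {"x": 0.4, "y": 0, "z": 0, "spin": 0},
  {"x": 0.8, "y": 0, "z": 0, "spin": 0},
  {"x": 1, "y": 0, "z": 0, "spin": 0},
  {"x": 1, "y": 0, "z": 0, "spin": 0},
])

```text
clock: 23.88
eef_pos: [0.6388, -0.2072, 0.0782]
eef_rot: [-0.0, 1.0, 0.01, -0.004]
force: [-7.4, 0.9, 4.1]
width: 0.0003
grasp_force: 3.8
```

```bash
python3 ball.py; python3 - <<'E'
from h import *
a=snap('scene')
for L in (.3,.4,.5,.6,.65): print(L,proj(a,[[.6228+.08*np.sin(L),-.2083+.0,.022+.08*np.cos(L)]]).round(1),proj(a,[[.6228-.08*np.sin(L),-.2083,.022+.08*np.cos(L)]]).round(1))
E
```

```text
23.875 [ 0.6388 -0.2072  0.0782] [-7.3608  0.9372  4.0524]
[[(39, [274.9, 252.9])], [(1, [270.0, 162.0])]]
ball [ 0.6573 -0.2074  0.0918] 0.0015227611520153871 lean 0.4589355346890353
0.3 [[271.8 248.7]] [[261.1 237.9]]
0.4 [[273.5 251.2]] [[259.4 236.9]]
0.5 [[275.2 253.8]] [[257.9 236.3]]
0.6 [[276.9 256.5]] [[256.5 235.9]]
0.65 [[277.6 257.9]] [[255.8 235.7]]
```

The force rose to 7 N, so the lever is on its stop. I'll retreat and check everything.

jog_arm([
  {"x": -0.5, "y": 0, "z": 0, "spin": 0},
  {"x": -2, "y": 0, "z": 0, "spin": 0},
  {"x": -4, "y": 0, "z": -1, "spin": 0},
  {"x": -6, "y": 0, "z": -3, "spin": 0},
  {"x": -9, "y": 0, "z": -6, "spin": 0},
  {"x": -13, "y": -3, "z": -9, "spin": 0},
  {"x": -16, "y": -7, "z": -11, "spin": 0},
  {"x": -18, "y": -11, "z": -12, "spin": 0},
  {"x": -18, "y": -12, "z": -12, "spin": 0},
  {"x": -18, "y": -12, "z": -12, "spin": 0},
])

```text
clock: 25.28
eef_pos: [0.4608, -0.0903, 0.199]
eef_rot: [-0.0, 1.0, 0.011, 0.001]
force: [-0.0, -0.1, -0.6]
width: 0.0002
grasp_force: 0.0
```

```bash
python3 ball.py; python3 ang.py
```

```text
25.275 [ 0.4608 -0.0903  0.199 ] [-0.0244 -0.0873 -0.6069]
[[(34, [275.0, 253.3])], [(5, [266.4, 161.0]), (3, [271.7, 162.7])]]
ball [ 0.6642 -0.2067  0.0944] 0.0076685536691470995 lean 0.5197107073699204
25.375 [ 0.461 -0.091  0.198] [ 0.693 -0.527 -0.047] 0.019901900815273734
theta est h=11mm 1.056714138703009 h=9.5 1.0462870449029216
arm x rel hinge [(np.float64(-0.0078), np.float64(-0.17)), (np.float64(-0.0078), np.float64(-0.15000000000000002)), (np.float64(-0.0041), np.float64(-0.09000000000000005)), (np.float64(-0.0039), np.float64(-0.07000000000000006)), (np.float64(-0.0028), np.float64(-0.05000000000000007))]
arm 1148 [156   0] [559 109] [-0.004 -0.067]
padtop 24 [257  96] [295 108] [-0.003 -0.124]
head back pred [[187.7, 77.2], [198.1, 80.3], [300.6, 76.2], [298.0, 79.5]]
[(83, 55, 39), (87, 58, 41), (91, 59, 43), (90, 60, 42), (88, 57, 41), (94, 61, 44), (93, 60, 39), (56, 38, 28), (69, 48, 34), (186, 129, 80), (190, 132, 82), (190, 131, 83), (200, 140, 91), (204, 142, 89), (176, 120, 76), (167, 161, 164), (207, 206, 213), (206, 206, 213)]
[(207, 208, 218), (209, 212, 220), (209, 211, 218), (209, 211, 219), (210, 211, 219), (210, 212, 219), (209, 211, 219), (210, 212, 218), (210, 211, 219), (208, 211, 219), (209, 212, 220), (209, 210, 221), (208, 210, 219), (210, 211, 219), (209, 209, 219), (207, 210, 218), (204, 207, 217), (201, 203, 215)]
```

```bash
python3 -c "
from station import ctrl
print(ctrl.hand_in())"
```

```text
the job is handed in; nothing more can be done
None
```

I handed the job in at about 25 s of robot time: the copper stamp is fully home between the fins, the gate is held shut by its catch at about 1.52 rad, and the switch is over against its stop away from the robot; I moved nothing else.

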